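# Lock the slide shuttle and hold the three-step exposure lever

## Task

Make a copy exposure on the slide-copying station: push the shuttle with the blue fin fully home against its steel end stop, then turn the orange clamp knob clockwise as far as it goes so that its steel arm locks the shuttle there. Then press the red spring-return lever down past its first two clicks to the third, at the bottom of its travel, and keep it pressed: the program finishes while the robot is still holding the lever down. Leave the loose slide boxes, slides, loupe and jar where they stand.

Things in the scene. Friction and masses are not known exactly. Their poses are not given: they have to be found in the camera images.
- station: fixed slide-copying station: grey housing with black bed, 240 (own x) x 400 (own y) x 60 mm high; origin: centre of its underside, z up, own -x is its front. A rail along own y carries the shuttle; the clamp knob stands in front of the rail; the lever tower (64 x 36 mm, 80 mm above the bed) at the own +y end. Place and yaw vary.
- shuttle (a joint): distance in m of the shuttle from home: 0 = home, against the steel end stop at the station -y end of the rail; grows towards station +y, up to 0.12. About 1.5 N of friction; stays where left. Its plate is 60 (x) x 70 (y) mm, top 12 mm above the bed, with a white slide mount on it.
- shuttle_fin (a point): grip point of the blue upright fin on the shuttle, 36 mm above the bed; the fin is 9 mm thick (station y), 40 mm wide (station x) and its top is 48 mm above the bed. Turned like the station; moves with the shuttle.
- clamp (a joint): angle in rad of the orange clamp knob: 0 free, grows clockwise seen from above, hard stop at 1.40 = locked. At angle c the knob bar and its steel locking arm point 1.40 - c rad anticlockwise of station +x. The arm reaches 83 mm from the axis, 1.5 to 9.5 mm above the bed; it strikes the shuttle if that is not home, and locks it at 1.40. Friction about 0.06 N m; stays where left.
- clamp_grip (a point): point on the clamp knob axis at the height to grip it, 34 mm above the bed. The bar is 46 mm long, 13 mm thick, from 15 to 49 mm above the bed, on a flange 40 mm across whose top is 16 mm above the bed.
- lever (a joint): how far in m the red lever is pressed down: 0 = up; clicks at 0.012 (white mark), 0.024 (yellow mark), 0.036 (red mark, the third); hard stop 0.038. A spring always drives it back to 0 when let go. Pressing takes from 6 N at first to about 15 N just before the third click (near 0.028), uneven between clicks; 7 to 13 N to hold it at the third.
- lever_top (a point): point to press, on top of the red lever pad, 75 mm above the bed when up; moves down with the lever. The pad is 44 (station x) x 55 (station y) x 14 mm and sticks out of the tower towards station -y; this point lies 38 mm from the tower face. Own axes as the station.
- loupe: bystander: black round loupe, 38 mm across and 38 mm tall, standing on the station bed behind the rail; origin: centre of its underside
- slides: bystander: stack of mounted slides, 50 x 50 x 15 mm, lying on the station bed in front of the rail; origin: centre of its underside
- box_yellow: bystander: slide box, yellow base and white lid, 60 (x) x 120 (y) x 58 mm; origin: centre of its underside
- box_blue: bystander: slide box, blue base and white lid, 60 (x) x 120 (y) x 58 mm; origin: centre of its underside
- box_red: bystander: slide box, red base and white lid, 60 (x) x 120 (y) x 58 mm; origin: centre of its underside
- box_black: bystander: slide box, black base and white lid, 60 (x) x 120 (y) x 58 mm; origin: centre of its underside
- jar: bystander: small glass jar with a grey cap, 60 mm across, 90 mm tall; origin: centre of its underside

How it is judged:
On the way, in this order (a step that is already met when the one before it is completed fails the run):
1. the shuttle is home against the end stop (value of joint shuttle below 0.004 m and value of joint clamp below 0.6 rad and value of joint lever below 0.005 m), for 0.2 s.
2. the clamp knob is turned to locked while the shuttle is home (value of joint clamp above 1.2 rad and value of joint each of shuttle, lever below 0.005 m), for 0.2 s.
3. the lever is pressed past two clicks to the third (value of joint lever above 0.0325 m), for 0.2 s.
At the end, for the whole second after the job is handed in: The robot is still pressing the red lever (more than 2 N), which stays at its third click (more than 32.5 mm down of 36), with the shuttle home (within 5 mm) and the clamp knob locked (beyond 1.2 of 1.40 rad) (value of joint lever above 0.0325 m and contact force between any of the fingers, the arm and lever above 2 N and value of joint shuttle below 0.005 m and value of joint clamp above 1.2 rad); the arm keeps its last pose, push and grip.
It fails at once if a loose bystander is moved more than 30 mm (distance of any of loupe, slides, box_yellow, box_blue, box_red, box_black, jar from where it was at the start of the episode above 0.03 m).
It also fails if it takes over 64 s, if anything falls off the work surface, if the arm or the gripper's body presses on something with over 40 N, if the wrist force passes 120 N, or if a joint passes its speed limit or range.

## Robot

A 6-joint arm with a two-finger parallel gripper is mounted at the origin on the work surface. World frame = base frame: x ahead of the robot, y to its left, z up, the work surface at z = 0. Lengths are in m, angles in rad, forces in N, time in s.
With the tool pointing down it reaches from about 0.3 to 0.95 m from the base axis. Payload 3.1 kg.
Tool frame: the origin (TCP) lies on the centre line of the jaws, within the pads' length; the fingertips stand env.tcp_to_tips ahead of it and the grasp point (between the pads) lies 11 mm behind it (env.tcp_to_tips is the distance from the TCP to the fingertips, in m); y points along the fingers, x is the direction in which the jaws open and shut, and the axes are right-handed (so a half turn about y gives the same grasp; the last joint's range is limited). The gripper opens to 85 mm and grips with 20 to 120 N. Pads are 22 mm wide; open, the fingers measure 114 mm over their backs; the gripper's body (76 mm by 85 mm) begins 54 mm behind the grasp point. The pads swing forward as they close: fully open they stand 13 mm farther back than shut.
Start: joints at [1.08, 0.308, 1.634, -0, 1.2, -0.07], TCP at [0.255, 0.57, 0.239] pointing down, gripper open.
Joint ranges: [-3.06, 3.06], [-0.79, 1.96], [0.05, 2.63], [-1.19, 4.34], [0.05, 2.64], [-2.94, 2.94]. Speed limits (rad/s): [2.79, 2.79, 3.14, 3.14, 3.14, 3.14].

## Interface

Orientations are given as a unit quaternion [w, x, y, z].
In Python, from bench import env gives the robot as it stands.
- The arm moves only by the shell command python3 -m handwheel 'ROWS' [FORCE]. ROWS is JSON, a list of rows, each a list of 7 numbers: the shift along the world's x, y, z in m, then the turn, a rotation vector about the world's x, y, z in degrees, then the finger opening in m, from 0 to 0.0854. In form: [[tx, ty, tz, wx, wy, wz, claw], ...]. A call has 1 to 20 rows; each row shifts and turns the commanded pose from where the row before left it; what a row does not reach is not made up. A row lasts 1/12 s, in which the tool goes at most 41.7 mm and 7.16 degrees, less where a joint would pass 70% of its speed; a pose out of reach is approached as far as the arm can. A call is refused whole if a number of a shift passes 0.0417 or a number of a turn 7.16, either way. A call with a gripper value outside its range is refused whole. The fingers move at their own pace and stop on an object; FORCE is the grip in N (left out, the last holds). Time passes only in rows, so rows that do not move let the fingers close. It gives the time, the measured TCP pose, the force and the opening at its end, in the units of the state.
- env.read_state(): the state, without advancing time (a new reading comes with each control period).
- env.grab_frame(name): name is "scene" or "top" or "wrist"; returns a dict with "image" (480x640x3 uint8, red, green, blue), "fx", "fy", "cx", "cy" (pixels), "cam_to_world" (4x4, takes a point from camera to world coordinates); the wrist camera has in their place "hand_eye" (4x4, takes a point from camera to tool coordinates, whose origin is the TCP and whose axes are the tool frame's). Camera axes: x right, y up, looking along -z (the intrinsics and any distortion apply to the point x, -y, -z); pixel columns grow to the right and rows downward; lengths in m; the calibration is good to about 2 mm. A picture is of the moment at which its call begins: read the wrist's pose just before it. There is no depth.
- env.finish_job(): hands the job in, once; it reports no verdict.
The state is a dict: "time": time; "joint_pos": joint angles; "dq": joint speeds; "effort": joint torques, N m; "eef_pos": TCP position; "eef_rot": TCP orientation; "force": force on the tool from outside, world axes, zero at the start; "torque": the same for the moment, N m; "finger_gap": opening from 0.0 (shut) to 1.0 (fully open).
Only numpy, scipy, OpenCV 4.12 (cv2) and the standard library are available. Lean on these libraries where they do the work, as an engineer would, in place of code of your own. Each camera call takes 0.05 s, during which the arm holds its last target. There are 200 camera calls.

## Working session

There is one attempt and no reset: what is moved stays moved. The work goes in short steps, Python scripts to look and compute and a shell command to move; the robot and the scene stay as the last step left them, time stands still between calls to the robot, and variables do not carry over. Pictures are saved under pics/ and viewed, about 8 in all and at most 12, crops included, and the job is handed in when it is done.

```bash
mkdir -p pics
python3 - <<'E'
from bench import env
import cv2,numpy as np
s=env.read_state();print(s,env.tcp_to_tips)
for n in("scene","top"):
    f=env.grab_frame(n);cv2.imwrite(f"pics/{n}0.png",f["image"][:,:,::-1])
    print(n,f["fx"],f["fy"],f["cx"],f["cy"],np.round(f["cam_to_world"],4).tolist(),[k for k in f])
E
```

```text
{'time': 0.0, 'joint_pos': array([ 1.08029963e+00,  3.08971311e-01,  1.63518066e+00, -1.94608276e-05,
        1.19966999e+00, -6.96863248e-02]), 'dq': array([ 1.22424007e-03, -1.27031851e-03,  2.97402701e-04, -7.07583049e-04,
        3.54842672e-05, -7.61251426e-04]), 'effort': array([-1.99759612e-03, -4.15248656e+01, -2.76663637e+01, -1.19639881e-04,
        1.03010028e-02, -1.08776518e-05]), 'eef_pos': array([0.2549628 , 0.5697671 , 0.23807082]), 'eef_rot': array([-0.59301239,  0.59378669,  0.38386039, -0.38523354]), 'force': array([0.02010033, 0.53533835, 0.05392453]), 'torque': array([0.01759389, 0.03458605, 0.02939954]), 'finger_gap': 1.000475474311797} 0.008
scene 525.2692590297736 525.2692590297736 327.95522702006633 233.28904490684522 [[0.2789, -0.5309, 0.8002, 1.5713], [0.9602, 0.139, -0.2424, -0.3188], [0.0175, 0.836, 0.5485, 0.7965], [0.0, 0.0, 0.0, 1.0]] ['image', 'fx', 'fy', 'cx', 'cy', 'cam_to_world']
top 528.5379546678861 528.5379546678861 322.77053910532436 243.19226577181624 [[0.0009, 0.9856, -0.1691, 0.3549], [-0.9999, 0.0037, 0.0159, 0.0082], [0.0163, 0.1691, 0.9855, 1.3318], [0.0, 0.0, 0.0, 1.0]] ['image', 'fx', 'fy', 'cx', 'cy', 'cam_to_world']
```

View pics/top0.png

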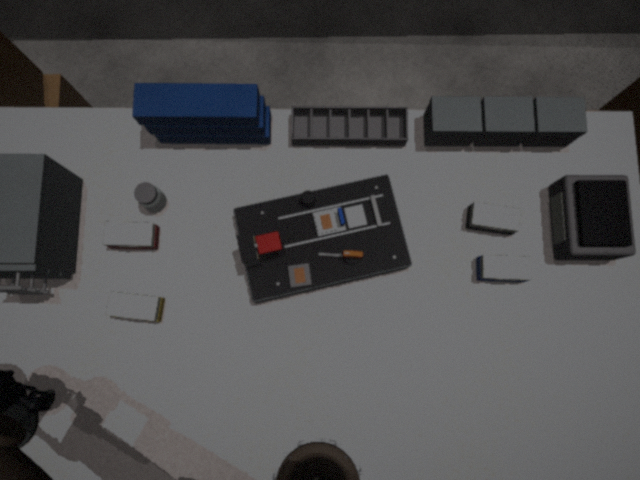

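View pics/scene0.png

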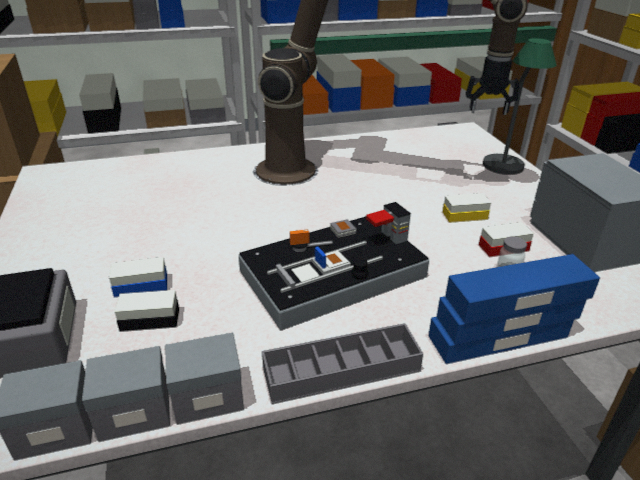

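```bash
cat > h.py <<'E'
from bench import env
import cv2,numpy as np
from scipy.spatial.transform import Rotation as R
def pose():
    s=env.read_state();q=s["eef_rot"];T=np.eye(4)
    T[:3,:3]=R.from_quat([q[1],q[2],q[3],q[0]]).as_matrix();T[:3,3]=s["eef_pos"];return T
def grab(n,save=None):
    T=pose();f=env.grab_frame(n)
    f["M"]=T@f["hand_eye"] if n=="wrist" else np.array(f["cam_to_world"])
    if save:cv2.imwrite(save,f["image"][:,:,::-1])
    f["hsv"]=cv2.cvtColor(f["image"],cv2.COLOR_RGB2HSV);return f
def ray(f,uv,z):
    uv=np.atleast_2d(uv).astype(float)
    d=np.c_[(uv[:,0]-f["cx"])/f["fx"],-(uv[:,1]-f["cy"])/f["fy"],-np.ones(len(uv))]@f["M"][:3,:3].T
    o=f["M"][:3,3];return o+d*((z-o[2])/d[:,2])[:,None]
def blob(f,lo,hi,roi=None):
    m=cv2.inRange(f["hsv"],np.array(lo),np.array(hi))
    if roi:
        k=np.zeros_like(m);x0,y0,x1,y1=roi;k[y0:y1,x0:x1]=255;m&=k
    c=max(cv2.findContours(m,cv2.RETR_EXTERNAL,cv2.CHAIN_APPROX_NONE)[0],key=cv2.contourArea)
    return c[:,0,:]
def rect(f,c,z):
    p=ray(f,c,z)[:,:2]
    (cx,cy),(w,h),a=cv2.minAreaRect((p*1000).astype(np.float32))
    return np.round([cx,cy,w,h,a],1)
E
python3 - <<'E'
from h import *
f=grab("top")
roi=(200,150,440,320)
m=(f["hsv"][:,:,2]<75).astype(np.uint8)*255
k=np.zeros_like(m);k[150:320,200:440]=255;m&=k
m=cv2.morphologyEx(m,cv2.MORPH_CLOSE,np.ones((9,9)))
c=max(cv2.findContours(m,0,1)[0],key=cv2.contourArea)[:,0,:]
print("station",rect(f,c,.06), cv2.boxPoints(cv2.minAreaRect(c)).tolist())
print(ray(f,[[235,207],[387,176],[410,266],[253,300]],.06)[:,:2])
for n,lo,hi,z in(("fin",(105,120,60),(125,255,255),.108),("knob",(8,150,120),(22,255,255),.109),("lever",(0,180,100),(6,255,255),.135)):
    c=blob(f,lo,hi,(200,150,440,320) if n!="knob" else (330,235,440,320));print(n,len(c),c.mean(0),rect(f,c,z))
E
```

```text
station [ 5.860e+02 -2.000e-01  2.464e+02  4.152e+02  1.330e+01] [[223.41812133789062, 209.91207885742188], [389.34014892578125, 170.97117614746094], [412.0314636230469, 267.6558532714844], [246.10943603515625, 306.59674072265625]]
[[ 0.66279225  0.20402009]
 [ 0.74423692 -0.17285873]
 [ 0.51766982 -0.22441336]
 [ 0.43461546  0.15446776]]
fin 34 [341.  215.5] [631.7 -54.7  37.6   9.8  13.4]Traceback (most recent call last):
  File "<stdin>", line 11, in <module>
  File "h.py", line 20, in blob
    c=max(cv2.findContours(m,cv2.RETR_EXTERNAL,cv2.CHAIN_APPROX_NONE)[0],key=cv2.contourArea)
ValueError: max() iterable argument is empty
```

```bash
python3 - <<'E'
from h import *
print(np.round(pose(),3)); f=grab("wrist");print(np.round(f["hand_eye"],3).tolist(),f["fx"],[k for k in f])
f=grab("top")
for n,lo,hi,z in(("knob",(5,120,70),(25,255,255),.109),("lever",(0,150,70),(6,255,255),.135)):
    c=blob(f,lo,hi,(200,150,440,320) if n!="knob" else (335,235,440,320));print(n,len(c),c.mean(0),rect(f,c,z))
E
python3 -m handwheel '[[0.03,-0.035,0.012,0,0,0,0.085],[0.03,-0.035,0.012,0,0,0,0.085],[0.03,-0.035,0.012,0,0,0,0.085],[0.02,-0.035,0.012,0,0,0,0.085],[0.02,-0.035,0.012,0,0,0,0.085],[0.02,-0.035,0.012,0,0,0,0.085],[0.02,-0.035,0.01,0,0,0,0.085],[0.02,-0.035,0.01,0,0,0,0.085],[0.02,-0.035,0.01,0,0,0,0.085],[0.02,-0.035,0.01,0,0,0,0.085]]'
```

```text
[[ 0.409 -0.001 -0.913  0.255]
 [ 0.913 -0.002  0.409  0.57 ]
 [-0.002 -1.     0.     0.238]
 [ 0.     0.     0.     1.   ]]
[[1.0, -0.0, -0.0, 0.0], [0.0, 0.306, -0.952, -0.134], [0.0, 0.952, 0.306, 0.079], [0.0, 0.0, 0.0, 1.0]] 373.22129947082414 ['image', 'fx', 'fy', 'cx', 'cy', 'hand_eye', 'M', 'hsv']
knob 43 [352.72093023 252.95348837] [542.1 -81.3  44.9  13.5  85.7]
lever 76 [268.44736842 242.5       ] [562.3 114.2  42.8  53.1  13.1]
time: 1.08
eef_pos: [0.474, 0.2327, 0.3471]
eef_rot: [-0.593, 0.593, 0.385, -0.384]
force: [0.5, 0.6, 0.1]
finger_gap: 0.993
```

```bash
python3 -m handwheel '[[0.008,-0.024,0,0,0,-7,0.085],[0.008,-0.024,0,0,0,-7,0.085],[0.008,-0.024,0,0,0,-7,0.085],[0.008,-0.024,0,0,0,-7,0.085],[0.008,-0.024,0,0,0,-7,0.085],[0.008,-0.024,0,0,0,-7,0.085],[0.008,-0.024,0,0,0,-7,0.085],[0.008,-0.024,0,0,0,-7,0.085],[0.008,-0.024,0,0,0,-7,0.085],[0,0,0,0,0,0,0.085],[0,0,0,0,0,0,0]]'
python3 - <<'E'
from h import *
print(np.round(env.read_state()["joint_pos"],2));print(np.round(pose(),3))
f=grab("wrist","pics/w1.png");np.save("w1M.npy",f["M"])
for n,lo,hi,z in(("fin",(105,120,60),(125,255,255),.108),("knob",(5,150,70),(25,255,255),.109),("lever",(0,150,70),(6,255,255),.135)):
    c=blob(f,lo,hi);print(n,len(c),c.mean(0),c.min(0),c.max(0),rect(f,c,z))
E
```

```text
time: 2.0
eef_pos: [0.5456, 0.0176, 0.3462]
eef_rot: [0.707, -0.707, -0.017, 0.018]
force: [-0.4, 0.2, -0.0]
finger_gap: 0.88
[-0.05  0.07  1.7   0.    1.37 -0.1 ]
[[ 0.999 -0.001 -0.049  0.546]
 [ 0.049  0.     0.999  0.018]
 [-0.001 -1.     0.     0.346]
 [ 0.     0.     0.     1.   ]]
fin 286 [619.02097902  65.5       ] [599   0] [639 110] [812.6 159.3  35.9  95.5  21.8]
knob 98 [266.54081633 168.59183673] [250 157] [283 180] [496.8  49.3  31.   20.2   8.1]
lever 223 [338.84753363  97.31838565] [309  61] [367 134] [561.7 115.5  44.   55.   13.2]
```

View pics/w1.png

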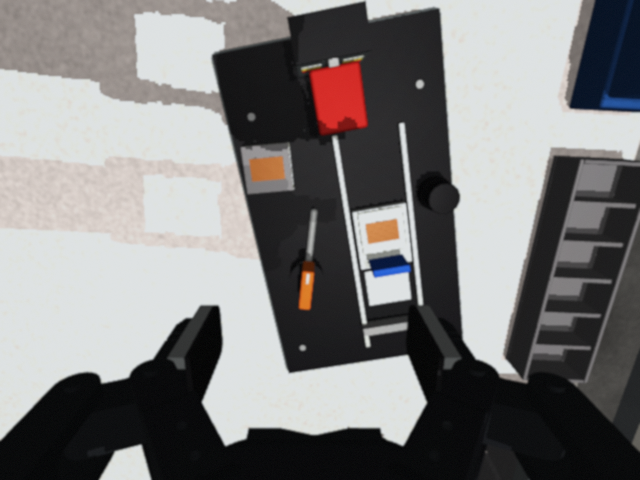

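Run:
```python
from h import *
f=grab("wrist")
print(pose()[:3,3], env.read_state()["finger_gap"])
yaw=np.radians(13.1);S=np.array([[np.cos(yaw),np.sin(yaw)],[-np.sin(yaw),np.cos(yaw)]])
hv=f["hsv"];print("fin px",hv[262,385],hv[272,385],hv[267,395])
for n,lo,hi,z,roi in(("finall",(105,120,40),(125,255,255),.108,(340,230,440,300)),("fintop",(105,120,150),(125,255,255),.108,(340,230,440,300)),("knob",(5,150,70),(25,255,255),.109,(290,255,330,320)),("lever",(0,150,70),(6,255,255),.135,None)):
    c=blob(f,lo,hi,roi);r=rect(f,c,z);print(n,r,"st",S@r[:2])
for n,uv,z in(("plate +y edge",[380,206],.072),("stop +y face",[390,322],.07),("arm tip",[314.5,210],.065),("armbase",[309,262],.07),("towerface",[335,70],.135)):
    p=ray(f,uv,z)[0,:2]*1000;print(n,p.round(1),S@p)
```

```text
[0.54517029 0.01908956 0.34621517] 0.7148044032170989
fin px [111 222  61] [110 204 217] [111 215 103]
finall [630.3 -46.7  43.   20.7  10.7] st [ 603.31243612 -188.34299675]
fintop [631.6 -52.6  38.9   7.5  13. ] st [ 603.24136216 -194.38410166]
knob [541.4 -74.9  57.9  15.   86.8] st [ 510.33440576 -195.6598178 ]
lever [561.7 115.6  44.   54.7  13. ] st [573.28319196 -14.71841757]
plate +y edge [618.9  10.9] [ 605.25188042 -129.6499677 ]
stop +y face [ 647.1 -135.1] [ 599.6174226  -278.27224321]
arm tip [546.2   1. ] [ 532.23952311 -122.84687431]
armbase [542.9 -60.7] [ 515.04185573 -182.1651324 ]
towerface [556.5 139.3] [573.55560762   9.58093446]
```

```bash
python3 -m handwheel '[[0.02,-0.01,-0.01,0,0,0,0],[0.02,-0.01,-0.02,0,0,0,0],[0.02,-0.01,-0.03,0,0,0,0],[0.019,-0.01,-0.03,0,0,0,0],[0,0,-0.03,0,0,0,0],[0,0,-0.03,0,0,0,0],[0,0,-0.03,0,0,0,0],[0,0,-0.02,0,0,0,0],[0,0,0,0,0,0,0],[0,0,0,0,0,0,0]]'
```

```text
time: 2.93
eef_pos: [0.6232, -0.02, 0.1452]
eef_rot: [0.707, -0.707, -0.017, 0.02]
force: [0.2, -0.3, 0.9]
finger_gap: -0.002
```

```bash
python3 -m handwheel '[[0,0,-0.025,0,0,0,0],[0,0,-0.025,0,0,0,0],[0,0,0,0,0,0,0],[0.0023,-0.0097,0,0,0,0,0],[0.0023,-0.0097,0,0,0,0,0],[0.0023,-0.0097,0,0,0,0,0],[0.0023,-0.0097,0,0,0,0,0],[0.0023,-0.0097,0,0,0,0,0],[0.0023,-0.0097,0,0,0,0,0],[0.0023,-0.0097,0,0,0,0,0],[0,0,0,0,0,0,0],[0,0,0,0,0,0,0]]'
```

```text
time: 3.93
eef_pos: [0.6406, -0.0907, 0.0963]
eef_rot: [-0.707, 0.707, 0.017, -0.017]
force: [0.3, 0.8, -0.7]
finger_gap: -0.002
```

```bash
python3 -m handwheel '[[0.001,-0.004,0,0,0,0,0],[0.001,-0.004,0,0,0,0,0],[0.001,-0.004,0,0,0,0,0],[0,0,0,0,0,0,0],[0,0,0,0,0,0,0]]'; python3 -m handwheel '[[0.001,-0.004,0,0,0,0,0],[0.0005,-0.002,0,0,0,0,0],[0,0,0,0,0,0,0]]'
python3 - <<'E'
from h import *
f=grab("wrist","pics/w2.png");f=grab("top")
c=blob(f,(105,120,60),(125,255,255),(200,150,440,320));print(rect(f,c,.108))
E
```

```text
time: 4.35
eef_pos: [0.6437, -0.1016, 0.0963]
eef_rot: [-0.707, 0.707, 0.018, -0.018]
force: [-0.4, 0.3, -0.4]
finger_gap: 0.002
time: 4.6
eef_pos: [0.6451, -0.1076, 0.0963]
eef_rot: [-0.707, 0.707, 0.018, -0.018]
force: [-0.1, -0.2, 0.5]
finger_gap: -0.002Traceback (most recent call last):
  File "<stdin>", line 3, in <module>
  File "h.py", line 20, in blob
    c=max(cv2.findContours(m,cv2.RETR_EXTERNAL,cv2.CHAIN_APPROX_NONE)[0],key=cv2.contourArea)
ValueError: max() iterable argument is empty
```

View pics/w2.png

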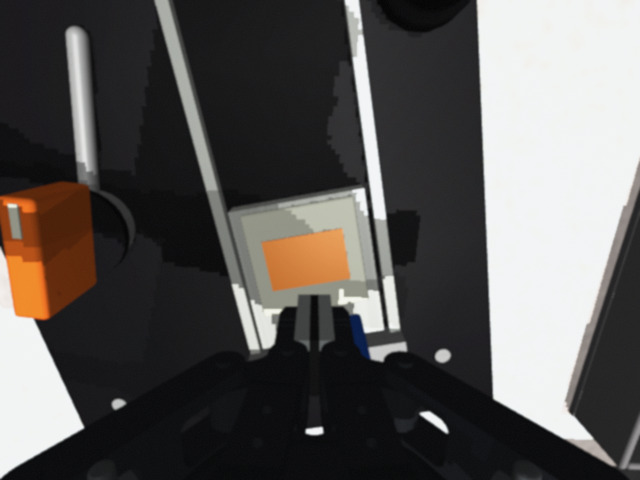

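```bash
python3 -m handwheel '[[0.0007,-0.003,0,0,0,0,0],[0.0005,-0.002,0,0,0,0,0],[0,0,0,0,0,0,0]]'; python3 -m handwheel '[[0.0007,-0.003,0,0,0,0,0],[0.0005,-0.002,0,0,0,0,0],[0,0,0,0,0,0,0]]'
```

```text
time: 4.95
eef_pos: [0.646, -0.1111, 0.0964]
eef_rot: [0.708, -0.706, -0.017, 0.018]
force: [-0.4, 3.8, 1.6]
finger_gap: 0.001
time: 5.2
eef_pos: [0.6461, -0.1115, 0.0963]
eef_rot: [0.711, -0.703, -0.016, 0.019]
force: [-2.0, 14.5, 4.5]
finger_gap: 0.003
```

```bash
python3 -m handwheel '[[0,0,0,0,0,0,0],[0,0,0,0,0,0,0],[-0.005,0.025,0,0,0,0,0],[0,0,0.03,0,0,0,0],[0,0,0.03,0,0,0,0],[0,0,0.04,0,0,0,0],[-0.03,0,0.03,0,0,-3,0.05],[-0.03,0,0,0,0,-3,0.05],[-0.03,0,0,0,0,0,0.05],[-0.01,0,0,0,0,0,0.05],[0,0,0,0,0,0,0.05],[0,0,0,0,0,0,0.05],[0,0,0,0,0,0,0.05],[0,0,0,0,0,0,0.05]]'
python3 - <<'E'
from h import *
print(np.round(pose(),4))
f=grab("wrist","pics/w3.png")
m=cv2.inRange(f["hsv"],np.array((5,150,40)),np.array((25,255,255)))
for c in cv2.findContours(m,0,1)[0]:
    if cv2.contourArea(c)>300: c=c[:,0,:];print(c.min(0),c.max(0),rect(f,c,.109))
E
```

```text
time: 6.37
eef_pos: [0.5444, -0.0926, 0.226]
eef_rot: [-0.707, 0.707, -0.019, 0.02]
force: [0.9, -0.1, 0.1]
finger_gap: 0.583
[[ 9.985e-01  1.200e-03  5.420e-02  5.444e-01]
 [-5.420e-02 -3.000e-04  9.985e-01 -9.260e-02]
 [ 1.200e-03 -1.000e+00 -3.000e-04  2.260e-01]
 [ 0.000e+00  0.000e+00  0.000e+00  1.000e+00]]
[414 199] [459 235] [629.9 -81.7  29.5  19.2  12.8]
[299 182] [318 253] [541.1 -78.1  50.7  13.5  86.9]
[199  10] [256  58] [499.4  38.1  31.3  20.8   8. ]
```

View pics/w3.png

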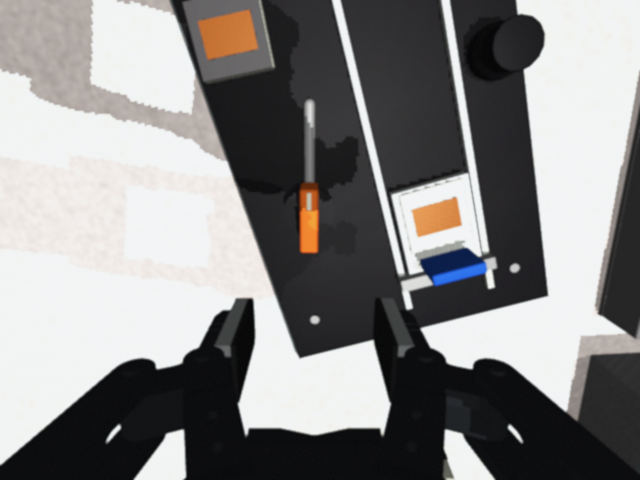

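```bash
python3 -m handwheel '[[-0.003,0.012,0,0,0,0,0.05],[0,0,-0.03,0,0,0,0.05],[0,0,-0.03,0,0,0,0.05],[0,0,-0.03,0,0,0,0.05],[0,0,-0.02,0,0,0,0.05],[0,0,0,0,0,0,0.05],[0,0,0,0,0,0,0.05]]'
python3 -m handwheel '[[0,0,-0.014,0,0,0,0.05],[0,0,-0.013,0,0,0,0.05],[0,0,0,0,0,0,0.05],[0,0,0,0,0,0,0.0],[0,0,0,0,0,0,0.0],[0,0,0,0,0,0,0.0],[0,0,0,0,0,0,0.0],[0,0,0,0,0,0,0.0],[0,0,0,0,0,0,0.0]]' 40
```

```text
time: 7.0
eef_pos: [0.539, -0.0793, 0.1145]
eef_rot: [0.707, -0.707, 0.02, -0.018]
force: [0.1, -0.3, 0.1]
finger_gap: 0.587
time: 7.75
eef_pos: [0.5415, -0.0805, 0.0907]
eef_rot: [-0.707, 0.707, -0.018, 0.02]
force: [-0.4, 0.9, 6.2]
finger_gap: 0.148
```

```bash
python3 -m handwheel '[[0,0,0,0,0,-6,0],[0,0,0,0,0,-6,0],[0,0,0,0,0,-6,0],[0,0,0,0,0,-6,0],[0,0,0,0,0,-6,0],[0,0,0,0,0,0,0]]'; python3 -m handwheel '[[0,0,0,0,0,-6,0],[0,0,0,0,0,-6,0],[0,0,0,0,0,-6,0],[0,0,0,0,0,-6,0],[0,0,0,0,0,-6,0],[0,0,0,0,0,-6,0],[0,0,0,0,0,-3,0],[0,0,0,0,0,0,0],[0,0,0,0,0,0,0]]'
python3 - <<'E'
from h import *
T=pose();s=env.read_state();print(np.degrees(np.arctan2(T[1,0],T[0,0])),s["torque"],s["joint_pos"].round(2))
E
```

```text
time: 8.25
eef_pos: [0.5419, -0.0807, 0.0907]
eef_rot: [0.678, -0.677, 0.201, -0.204]
force: [0.4, 1.1, 5.8]
finger_gap: 0.143
time: 9.0
eef_pos: [0.5421, -0.081, 0.0907]
eef_rot: [0.572, -0.571, 0.414, -0.418]
force: [0.9, -1.2, 5.7]
finger_gap: 0.146
-72.0618715931564 [-0.1048565  -0.05644263 -0.06493319] [-0.23  0.35  1.92 -0.    0.87  1.03]
```

```bash
python3 -m handwheel '[[0,0,0,0,0,-3,0],[0,0,0,0,0,-2,0],[0,0,0,0,0,-1,0],[0,0,0,0,0,0,0],[0,0,0,0,0,0,0],[0,0,0,0,0,0,0]]'
python3 - <<'E'
from h import *
T=pose();s=env.read_state();print(np.degrees(np.arctan2(T[1,0],T[0,0])),s["torque"],s["joint_pos"].round(2))
E
```

```text
time: 9.5
eef_pos: [0.5422, -0.0811, 0.0907]
eef_rot: [0.55, -0.55, 0.443, -0.446]
force: [1.7, -1.0, 5.4]
finger_gap: 0.143
-77.88969769534974 [-0.03603118 -0.06630178  0.51961992] [-0.23  0.35  1.92 -0.    0.87  1.13]
```

```bash
python3 -m handwheel '[[0,0,0,0,0,2,0.04],[0,0,0,0,0,0,0.04],[0,0,0,0,0,0,0.04],[0,0,0,0,0,0,0.04],[0,0,0.02,0,0,0,0.04],[0,0,0.03,0,0,0,0.04],[0,0,0.03,0,0,0,0.04],[0,0,0.03,0,0,0,0.04],[0,0,0.02,0,0,7,0],[0,0,0,0,0,7,0],[0,0,0,0,0,7,0],[0,0,0,0,0,7,0],[0,0,0,0,0,7,0],[0,0,0,0,0,7,0],[0,0,0,0,0,7,0]]'
python3 -m handwheel '[[0,0.03,0,0,0,7,0],[0,0.03,0,0,0,7,0],[0,0.03,0,0,0,7,0],[0,0.01,0,0,0,7,0],[0,0,0,0,0,7,0],[0,0,0,0,0,7,0],[0,0,0,0,0,0,0],[0,0,0,0,0,0,0]]'
python3 - <<'E'
from h import *
print(np.round(pose(),4))
f=grab("wrist","pics/w4.png")
c=blob(f,(0,150,70),(6,255,255));r=rect(f,c,.135);print(r, r[:2]+10.5*np.array([.227,-.974]))
E
```

```text
time: 10.75
eef_pos: [0.5396, -0.0802, 0.2185]
eef_rot: [0.688, -0.688, 0.164, -0.163]
force: [-0.3, -0.1, 0.2]
finger_gap: 0.001
time: 11.42
eef_pos: [0.5397, 0.0198, 0.2186]
eef_rot: [0.701, -0.701, -0.09, 0.091]
force: [0.5, -0.1, -1.4]
finger_gap: -0.001
[[ 9.672e-01 -6.000e-04 -2.541e-01  5.397e-01]
 [ 2.541e-01  0.000e+00  9.672e-01  1.980e-02]
 [-6.000e-04 -1.000e+00  2.000e-04  2.186e-01]
 [ 0.000e+00  0.000e+00  0.000e+00  1.000e+00]]
[557.6 114.4  51.6  54.3  13.5] [559.9835 104.173 ]
```

View pics/w4.png

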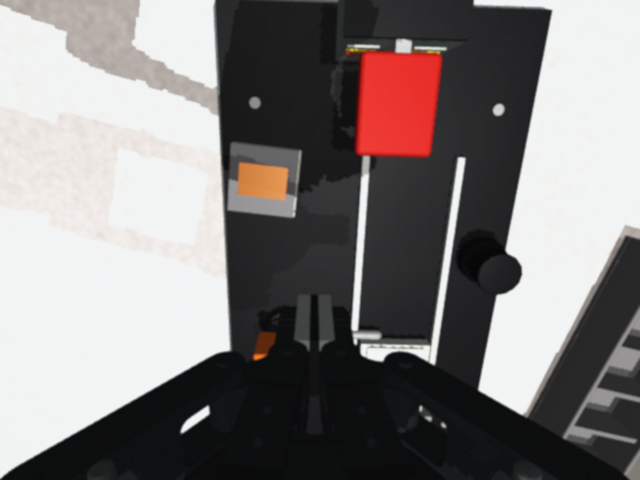

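```bash
python3 -m handwheel '[[0.006,0.022,0,0,0,0,0],[0.006,0.022,0,0,0,0,0],[0.006,0.022,0,0,0,0,0],[0.006,0.02,0,0,0,0,0],[0,0,-0.03,0,0,0,0],[0,0,-0.03,0,0,0,0],[0,0,0,0,0,0,0],[0,0,0,0,0,0,0]]'
python3 -m handwheel '[[0,0,-0.008,0,0,0,0],[0,0,-0.008,0,0,0,0],[0,0,-0.006,0,0,0,0],[0,0,0,0,0,0,0],[0,0,0,0,0,0,0]]'
```

```text
time: 12.13
eef_pos: [0.5621, 0.1053, 0.1569]
eef_rot: [0.701, -0.701, -0.089, 0.093]
force: [-0.0, -0.2, -0.2]
finger_gap: 0.005
time: 12.55
eef_pos: [0.5659, 0.1055, 0.1389]
eef_rot: [-0.701, 0.701, 0.093, -0.09]
force: [-0.2, -0.5, 4.9]
finger_gap: -0.004
```

Contact at TCP z≈0.143 as predicted; press on.

```bash
python3 -m handwheel '[[0,0,-0.006,0,0,0,0],[0,0,-0.006,0,0,0,0],[0,0,-0.006,0,0,0,0],[0,0,-0.006,0,0,0,0],[0,0,0,0,0,0,0],[0,0,0,0,0,0,0]]'
python3 -m handwheel '[[0,0,-0.006,0,0,0,0],[0,0,-0.005,0,0,0,0],[0,0,0,0,0,0,0],[0,0,0,0,0,0,0],[0,0,0,0,0,0,0]]'
```

```text
time: 13.05
eef_pos: [0.566, 0.1055, 0.1159]
eef_rot: [-0.701, 0.701, 0.093, -0.09]
force: [-2.4, -1.0, 10.9]
finger_gap: 0.002
time: 13.47
eef_pos: [0.5661, 0.1055, 0.1055]
eef_rot: [-0.701, 0.701, 0.093, -0.09]
force: [-3.4, -1.2, 13.2]
finger_gap: 0.003
```

```bash
python3 -m handwheel '[[0,0,-0.003,0,0,0,0],[0,0,0,0,0,0,0],[0,0,0,0,0,0,0]]'
python3 -m handwheel '[[0,0,-0.003,0,0,0,0],[0,0,0,0,0,0,0],[0,0,0,0,0,0,0],[0,0,0,0,0,0,0]]'
python3 -c "
from h import *
grab('scene','pics/s5.png');i=cv2.imread('pics/s5.png')[170:310,230:450];cv2.imwrite('pics/s5c.png',cv2.resize(i,None,fx=3.5,fy=3.5,interpolation=2))"
```

```text
time: 13.72
eef_pos: [0.5662, 0.1055, 0.1049]
eef_rot: [-0.701, 0.701, 0.093, -0.09]
force: [-8.1, -3.1, 24.5]
finger_gap: -0.001
time: 14.05
eef_pos: [0.5664, 0.1055, 0.1047]
eef_rot: [-0.701, 0.701, 0.093, -0.091]
force: [-13.9, -2.7, 38.9]
finger_gap: -0.001
```

View pics/s5c.png

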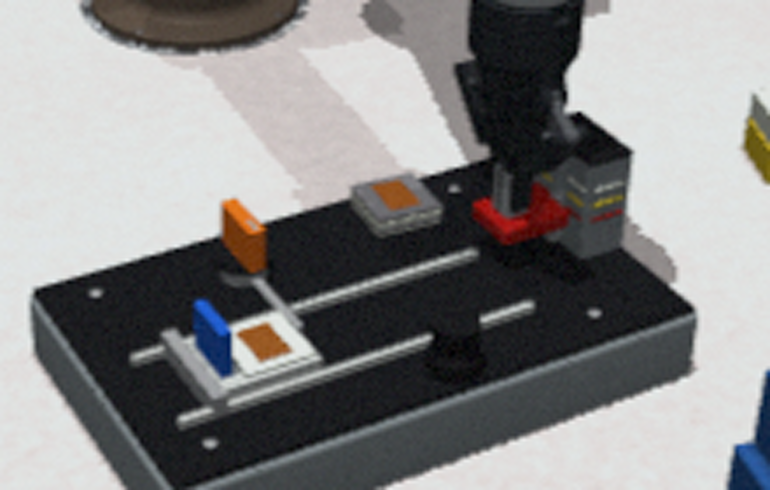

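The hard stop has been reached: the force rises with no further travel. The picture shows the shuttle against its stop, the arm across it and the pad at the red mark. I'll ease the force off a little and hand in.

```bash
python3 -m handwheel '[[0,0,0.0035,0,0,0,0],[0,0,0,0,0,0,0],[0,0,0,0,0,0,0],[0,0,0,0,0,0,0]]'
python3 -c "
from bench import env
s=env.read_state();print(s['eef_pos'],s['force']);print(env.finish_job())"
```

```text
time: 14.43
eef_pos: [0.5662, 0.1055, 0.1049]
eef_rot: [-0.701, 0.701, 0.093, -0.09]
force: [-6.8, -2.1, 21.6]
finger_gap: -0.002
[0.56616829 0.10551138 0.10490837] [-6.77731636 -2.1199302  21.60070012]
the job is handed in; nothing more can be done
None
```

The copy exposure is made and handed in at 14.4 s of the 64 s, with the robot still holding the lever down. `env.finish_job()` reports no verdict, so the results below rest on my own readings.

- **Shuttle:** I pushed it with shut fingers until the force rose to about 14 N with no further movement. The later pictures show it against the end stop.
- **Clamp knob:** I turned it clockwise until the torque jumped from 0.06 to 0.52 N m, with the jaws at about -78° where locked should be -77°. The last picture shows the steel arm across the shuttle.
- **Lever:** I pressed it about 38 mm to its hard stop, where the force rose with no more travel. It peaked at 39 N, close to the 40 N limit set for the arm and gripper body, so I eased it to about 22 N. The height stayed within 0.2 mm.
- **Loose items:** I did not measure their positions again. In the last picture the slides and loupe stand where they were, and the arm never went near the boxes or jar.

One check failed: the top camera could not see the blue fin after the push, so home was confirmed by force and the wrist and scene pictures instead. Also, the knob first stood at about 0.11 rad, not 0, which still met the limit for the first step.

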